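# Dust the spin coater's lid, then hold it open at 60 degrees

### The arm

A 6-joint arm with a two-finger parallel gripper is mounted at the origin on a cart in front of the work surface, level with it; the furniture and walls round the work are solid. World frame = base frame: x ahead of the robot, y to its left, z up, the work surface at z = 0. Lengths are in m, angles in degrees, forces in N, time in s.
With the tool pointing down it reaches from about 0.325 to 0.9 m from the base axis. Payload 6.1 kg.
Tool frame: the origin (TCP) lies midway between the tips of the shut fingers; the grasp point (between the pads) lies 19 mm behind it; z points along the fingers, y is the direction in which the jaws open and shut (so a half turn about z gives the same grasp; the last joint's range is limited). The gripper opens to 87 mm and grips with 3 to 60 N. Pads are 19 mm wide; open, the fingers measure 117 mm over their backs; the gripper's body (75 mm by 190 mm) begins 51 mm behind the grasp point.
Start: joints at [-77.24, 12.628, 87.462, -0, 79.91, -7.225], TCP at [0.214, -0.587, 0.223] pointing down, gripper open.
Joint ranges: [-170.65, 170.65], [-52.31, 119.04], [5.05, 147.46], [-71.25, 251.25], [11.57, 151.72], [-153.62, 153.62]. Speed limits (degrees/s): [147.25, 147.25, 172.46, 180, 180, 180].

### API

Orientations are given as a 3x3 rotation matrix whose columns are the frame's x, y, z axes.
In Python, from rig import manip, vision gives the robot as it stands. The module is installed in compiled form; this text tells all that it offers.
- The arm moves only by the shell command python3 -m inch 'ROWS' [FORCE]. ROWS is text: rows parted by semicolons, each of 5 numbers parted by spaces: the closure in counts, from 0 (fully open) to 255 (shut), then the shift along the world's x, y, z in cm, then the turn about the world's z in degrees. A call has 1 to 8 rows; each row is the pose to reach, as a shift and turn from the pose measured when the call began; what a row does not reach only later rows make up. A row lasts 1/10 s, in which the tool goes at most 50 mm and 8.59 degrees, less where a joint would pass 70% of its speed; a pose out of reach is approached as far as the arm can. A call with a gripper value outside its range is refused whole. The fingers move at their own pace and stop on an object; FORCE is the grip in N (left out, the last holds). Time passes only in rows, so rows that repeat a pose let the fingers close. It gives the time, the measured TCP pose, the force and the opening at its end, in the units of the state.
- manip.state(): the state, without advancing time (a new reading comes with each control period).
- vision.capture(name): name is "scene" or "top"; returns (picture, depth): 420x560x3 uint8, red, green, blue; 420x560 float32, m along the optical axis (not along the pixel's ray), 0 where there is no reading.
- vision.camera_model(name): a dict with "intrinsics" (3x3 intrinsics, pixels), "R" (3x3) and "t" (3): a world point X has camera coordinates R X + t. Camera axes: x right, y down, z forward; pixel columns grow to the right and rows downward; lengths in m; the calibration is good to about 2 mm. A picture is of the moment at which its call begins. camera_model takes no time and is no camera call.
- manip.finish_job(): hands the job in, once; it reports no verdict.
The state is a dict: "t": time; "q": joint angles; "joint_vel": joint speeds; "tau": joint torques, N m; "ee_pos": TCP position; "ee_rot": TCP orientation; "ft_force": force on the tool from outside, world axes, zero at the start; "torque": the same for the moment, N m; "finger_gap": finger opening in m.
Only numpy, scipy, OpenCV 4.12 (cv2) and the standard library are available. Lean on these libraries where they do the work, as an engineer would, in place of code of your own. Each camera call takes 0.05 s, during which the arm holds its last target.

### The job

I want to take the wafer out of the spin coater without dust falling on it. With the lid still shut, press the sprung cap of the clamped duster can right down for a puff over the lid and let it spring back up; then raise the lid by its T-shaped grip to 60 degrees from shut and keep holding it there, steady, because it drops shut by itself: you finish while holding it. Never let the lid drop or swing it on towards upright, and leave the wafer carrier, the tweezers and the brown vial where they lie.

Things in the scene. Friction and masses are not known exactly. Their poses are not given: they have to be found in the camera images.
- spin_coater: Bench-top spin coater, fixed: white housing 190 (x) x 200 (y) x 98 mm high, a round bowl with a 2-inch wafer in its top, under the lid. Origin: centre of its underside, on the bench. Its front (display, keys, lid grip) faces its own -x; the lid's hinge runs along its y at the back. It may stand turned about the vertical.
- coater_lid (a joint): Hinge of the lid, rad: 0 shut, grows as the front of the lid rises (60 degrees = 1.047), stop at 1.9. The lid is a grey-framed clear plate 183 x 196 x 8 mm of 0.25 to 0.5 kg with no stay and almost no friction: let go, it falls shut; past about 90 degrees it would fall over backwards.
- lid_hinge (a point): Middle of the lid's hinge axis, fixed to the coater at [0.092, 0, 0.103] m in its frame; axes as the coater's. The lid turns about this point's y axis.
- lid_handle (a point): Centre of the black T-shaped grip at the middle of the lid's front edge; moves with the lid, 220 mm from the hinge axis, level with it when shut. A round bar 14 mm thick, 40 mm long along the coater's y, on a neck 16 mm wide, 8 thick, 34 mm off the lid's edge. Pinch its end faces (40 mm apart; it turns between the pads) or lift it from below. x towards the hinge, y along the bar.
- duster: Compressed-gas duster can, fixed: can 52 mm across, clamped upright on a steel stand with base 80 (x) x 110 (y) x 12 mm, which reaches from -39 to +71 mm in its y; the stand's rod (10 mm, 142 mm high) rises at y = +50 mm, lower than the cap. Origin: on the bench under the can's axis. The nozzle's straw points to its own -y, at the lid.
- duster_cap (a joint): Travel of the can's sprung nozzle cap, m: 0 up, 0.006 right down. It pushes back with 2 N at first and 5 N when right down, and springs back when let go.
- duster_cap_top (a point): Centre of the top of the nozzle cap (round, 27 mm across, grey), on the can's axis, 172 mm above the bench when up; press it straight down. z up.
- wafer_carrier: Bystander, loose: round flat clear wafer carrier, 89 mm across, 12 mm high, to the right of the coater's front. Origin: centre of its underside.
- tweezers: Bystander, loose: steel tweezers 125 x 16 x 8 mm lying in front of the coater. Origin: centre of the underside.
- brown_vial: Bystander, loose: brown vial with black cap, 32 mm across, 71 mm high, to the right of the coater. Origin: centre of its underside.

How it is judged (in metres and radians):
On the way, in this order (a step that is already met when the one before it is completed fails the run):
1. with the lid shut, the duster's cap is pressed right down (at least 4.5 of its 6 mm) (value of joint duster_cap above 0.0045 m and value of joint coater_lid below 0.05 rad), for 0.1 s.
2. the cap has sprung back up (within 1 mm), the lid still shut (value of joint duster_cap below 0.001 m and value of joint coater_lid below 0.05 rad), for 0.1 s.
3. the fingers have raised the lid past 25 degrees (value of joint coater_lid above 0.436 rad and contact force between coater_lid and the fingers above 0.3 N), for 0.1 s.
At the end, for the whole second after the job is handed in: The fingers hold the lid (contact of more than 0.3 N) at 60 degrees from shut, within 6 degrees either way, and it is still (under 0.1 rad/s); the duster's cap is up; the wafer carrier, the tweezers and the brown vial are within 20 mm of where they were (value of joint coater_lid between 0.942 and 1.152 rad and value of joint duster_cap below 0.001 m and velocity of joint coater_lid between -0.1 and 0.1 rad/s and contact force between coater_lid and the fingers above 0.3 N and distance of each of wafer_carrier, tweezers, brown_vial from where it was at the start of the episode below 0.02 m); the arm keeps its last pose, push and grip.
It fails at once if the lid is dropped (it falls faster than 2 rad/s) (velocity of joint coater_lid below -2 rad/s).
It fails at once if the lid is swung on towards upright (beyond 78 degrees) (value of joint coater_lid above 1.36 rad).
It fails at once if the duster blows while the lid is open (value of joint duster_cap above 0.002 m and value of joint coater_lid above 0.1 rad).
It fails at once if a bystander is disturbed (moved more than 30 mm) (distance of any of wafer_carrier, tweezers, brown_vial from where it was at the start of the episode above 0.03 m).
It also fails if it takes over 42 s, if anything falls off the work surface, if the arm or the gripper's body presses on something with over 40 N, if the wrist force passes 120 N, or if a joint passes its speed limit or range.

## Working session

There is one attempt and no reset: what is moved stays moved. The work goes in short steps, Python scripts to look and compute and a shell command to move; the robot and the scene stay as the last step left them, time stands still between calls to the robot, and variables do not carry over. Pictures are saved under pics/ and viewed, and the job is handed in when it is done.

```bash
mkdir -p pics
python3 - <<'E'
from rig import manip, vision
import cv2, numpy as np
print(manip.state())
for n in ["scene","top"]:
    p,d=vision.capture(n); cv2.imwrite(f"pics/{n}0.png",p[:,:,::-1]); np.save(f"{n}0_d.npy",d); np.save(f"{n}0_p.npy",p)
    m=vision.camera_model(n); print(n,m); np.savez(f"{n}_cam.npz",**{k:np.array(v) for k,v in m.items()})
E
```

```text
{'t': 0.0, 'q': array([-7.72406534e+01,  1.26746154e+01,  8.75252129e+01, -5.40868921e-04,
        7.99097086e+01, -7.22541830e+00]), 'joint_vel': array([-0.00960601,  0.06763278,  0.04988146, -0.00620622,  0.00295055,
       -0.07267318]), 'tau': array([ 4.01333955e-04, -4.94612288e+01, -3.87370956e+01,  7.00099720e-02,
        5.73967549e-02, -1.40397478e-04]), 'ee_pos': array([ 0.21345911, -0.58676643,  0.22144912]), 'ee_rot': array([[ 9.39783013e-01,  3.41771418e-01, -4.31293017e-04],
       [ 3.41771612e-01, -9.39781196e-01,  1.86251612e-03],
       [ 2.31233709e-04, -1.89776473e-03, -9.99998173e-01]]), 'ft_force': array([ 0.28058104, -0.76266647,  0.445582  ]), 'torque': array([-0.0512717 ,  0.02547125, -0.00411196]), 'finger_gap': 0.0871936802522448}
scene {'intrinsics': array([[440.06893136,   0.        , 284.07149719],
       [  0.        , 440.06893136, 213.99505769],
       [  0.        ,   0.        ,   1.        ]]), 'R': array([[-0.91434998, -0.40478415,  0.01067302],
       [-0.28794385,  0.63144046, -0.71998006],
       [ 0.28469714, -0.66138698, -0.69391268]]), 't': array([0.38966134, 0.40488622, 0.60621756])}
top {'intrinsics': array([[440.3701164 ,   0.        , 281.46618488],
       [  0.        , 440.3701164 , 209.69233297],
       [  0.        ,   0.        ,   1.        ]]), 'R': array([[ 0.01360494, -0.99920849,  0.03738048],
       [-0.99812544, -0.0158021 , -0.0591261 ],
       [ 0.05966999, -0.036506  , -0.9975504 ]]), 't': array([-0.30143511,  0.54548664,  0.93733279])}
```

View pics/scene0.png

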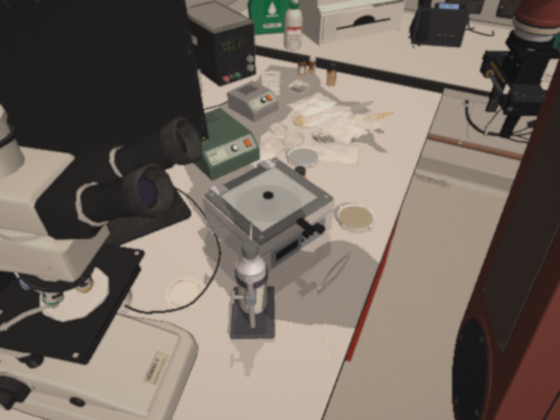

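View pics/top0.png

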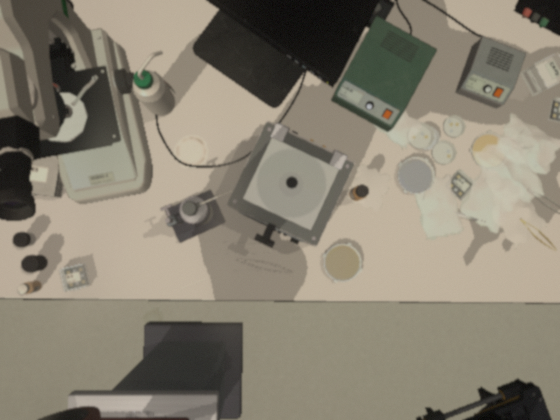

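The overview shows the coater at top-view (292,183), its T grip at (267,235), the duster cap near (195,210), the vial at (360,192), the carrier at (342,262) and the tweezers at (263,265). Next I'll measure.

```bash
cat > h.py <<'E'
import numpy as np, cv2
def cam(n):
    c=np.load(f"{n}_cam.npz"); return c["intrinsics"],c["R"],c["t"]
def cloud(n,d):
    K,R,t=cam(n); v,u=np.mgrid[:d.shape[0],:d.shape[1]]
    P=np.stack([(u-K[0,2])/K[0,0]*d,(v-K[1,2])/K[1,1]*d,d],-1)
    return (P-t)@R
def ray(n,u,v,z):
    K,R,t=cam(n); o=-R.T@t; r=R.T@np.array([(u-K[0,2])/K[0,0],(v-K[1,2])/K[1,1],1]); return o+r*(z-o[2])/r[2]
def proj(n,X):
    K,R,t=cam(n); c=R@np.array(X)+t; return (K@c/c[2])[:2]
E
python3 - <<'E'
from h import *
for n,(a,b,c,d0) in {"top":(165,355,115,285),"scene":(185,395,165,345)}.items():
    p=np.load(f"{n}0_p.npy"); im=p[c:d0,a:b,::-1]
    im=cv2.convertScaleAbs(im,alpha=1.5)
    cv2.imwrite(f"pics/{n}_z.png",cv2.resize(im,None,fx=3.3,fy=3.3,interpolation=cv2.INTER_CUBIC))
    C=cloud(n,np.load(f"{n}0_d.npy")); np.save(f"{n}C.npy",C)
    if n=="top":
        Z=(C[...,2]*1000).astype(int)
        print("duster");print(Z[192:232:2,170:222:2])
        print("grip");print(Z[222:250:2,250:286:2])
E
```

```text
duster
[[ -5  -1   0  -1  -2   0  -2  -2   0   1  -3  -3  -2   0   0  -2  -2  11
   13  11  10   2   0  -3  -1   0]
 [  0   0   0  -5  -6  -5   0   0  -2  -3  -1   0  -1  -1  -2  10  11  10
   11  12  10   8  -2  -2  -1  -2]
 [ -1   0  -1   0  -1   0   0  -1   0  -1 122 125 123 124 105  13   9  13
   11   7  11   9   1 155 154  -4]
 [ -1  -1   1  -2   0  -1  -4  -1 125 125 127 126 127 125 125 123 108  13
   11  13  10 155 155  -1  -1   0]
 [ -2   0  -1  -2  -3  -1  -3 121 125 129 129 133 132 128 131 126 126 107
  157 158 152  12  10   0   0  -4]
 [ -1   0  -1   0  -3  -3 127 127 170 169 170 170 135 132 161 128 160 158
  105   9   8   7  10  11  -2   0]
 [ 99   0   2   5   9   8 128 171 170 978 169 169 168 165 164 163 127 122
  105 104  14  11  12  12   0  -1]
 [ 99  13   9  10  11 125 169 167 169 170 169 170 170 167 162 156 130 128
  123 106  50  11  12  12   5  -1]
 [ 11  12  12   9  13 122 166 171 171 171 170 171 170 168 140 134 129 127
  123 105  63  16  10  13   9  -2]
 [  9  10   8  10  13 123 167 168 172 170 172 173 168 166 140 131 128 127
  125 106  67  30  13   6  10   8]
 [ 
[... 1443 characters left out ...]
 48  -1  58  65  98 104]
 [  0   0   0  -1  -1  -2  -3 107 106 104 104 104  -3  -3  47  46  47  64]
 [ -4   0   0 106 108  -1   1 104 106 106 104  -2  -3  -2   0  -6   0  47]
 [ -1   0  -3 111 108 106 107 101 104 106 105   2  -1   0   0   1  -1  -2]
 [ -1   2 106 108 109 107 108 106 105 104  -3  -3  -3   0  -1   0   0  -1]
 [ -2   0  -2  99 107 110 108 107 108 104 106 104   0  -1  -3   1  -3   0]
 [ -3  -2  -1  -2  -1  -4 107 107 108 105 107 105 104   0  -4   0   0  -1]
 [ -2  -4   0   0   0   0   1  -1 105 108 106 109   0   0  -1  -5   0  -1]
 [ -3   0  -2   0  -2  -6   0  -3   0   0 106 106   0  -3  -3  -2   0  -2]
 [ -1   0   0  -3  -2  -2  -2  -2   0   0  -2  -4   0  -3  -2   0  -2   0]]
```

View pics/top_z.png

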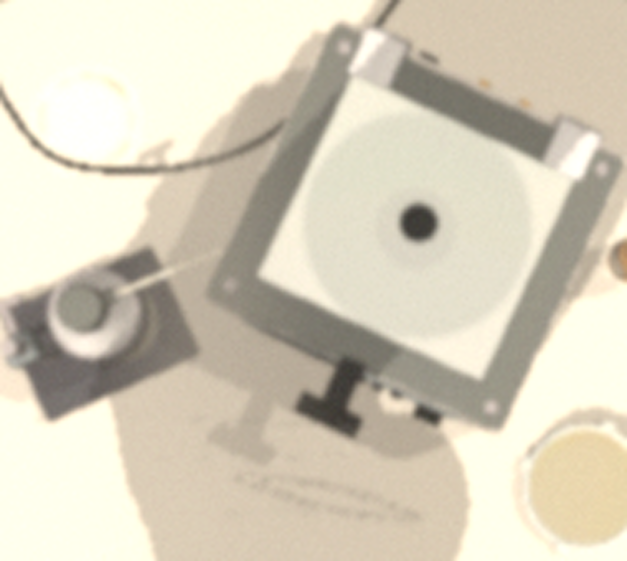

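View pics/scene_z.png

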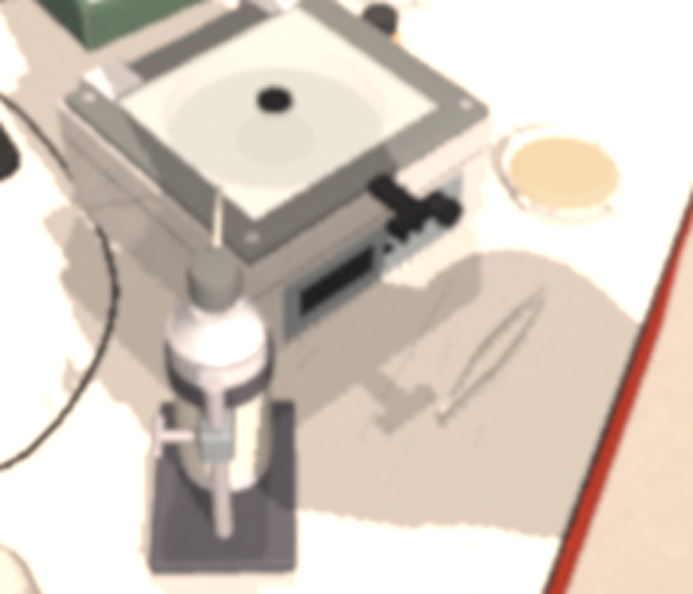

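The zoom shows the grey cap clearly at top (190,208), the T bar from about (256,237) to (275,245), and the tweezers in front. I'll work out poses from depth plus masks.

Run:
```python
from h import *
C=np.load("topC.npy"); p=np.load("top0_p.npy").astype(int)
H,W=C.shape[:2]; v,u=np.mgrid[:H,:W]
# cap
m=(abs(C[...,2]-.170)<.006)&(u>170)&(u<204)&(v>195)&(v<220)
P=C[m]; (cx,cy),r=cv2.minEnclosingCircle((P[:,:2]*1000).astype(np.float32))
print("cap",P.mean(0).round(4),np.median(P[:,:2],0),(cx,cy,r),m.sum())
# lid
m=(C[...,2]>.095)&(C[...,2]<.12)&(u>225)&(u<360)&(v>110)&(v<252)
n,l,s,c=cv2.connectedComponentsWithStats(m.astype(np.uint8))
k=1+s[1:,4].argmax(); lid=(l==k); print(s[k])
ker=np.ones((17,17),np.uint8)
plate=cv2.morphologyEx(lid.astype(np.uint8),cv2.MORPH_CLOSE,np.ones((5,5)));plate=cv2.morphologyEx(plate,cv2.MORPH_OPEN,ker)>0
P=C[plate&lid]; R=cv2.minAreaRect((P[:,:2]*1000).astype(np.float32)); print("plate",R,np.median(P[:,2]))
th=None
box=cv2.boxPoints(R);print(box)
T=lid&(p.sum(-1)<150)&(v>222); 
P=C[T]; print("T n",T.sum(),P[:,2].mean())
R2=cv2.minAreaRect((P[:,:2]*1000).astype(np.float32)); print("Trect",R2)
np.save("T.npy",P)
# bar alone: project on front direction
e=[box[(i+1)%4]-box[i] for i in range(4)]
for x in e: print(np.linalg.norm(x),np.degrees(np.arctan2(x[1],x[0])))
```

```text
cap [ 0.5422 -0.1195  0.1697] [ 0.54234563 -0.11943683] (544.4288330078125, -121.044189453125, 16.61241912841797) 176
[ 227  120  129  128 9525]
plate ((598.5748291015625, -308.54205322265625), (200.08978271484375, 204.90097045898438), 65.5306167602539) 0.10454306681801225
[[ 463.8869  -357.16547]
 [ 650.3842  -442.03687]
 [ 733.26276 -259.91864]
 [ 546.76544 -175.04724]]
T n 162 0.10687640774909095
Trect ((497.1795349121094, -259.01885986328125), (30.996498107910156, 39.39913558959961), 83.98039245605469)
204.90097 -24.469381
200.08972 65.530624
204.90097 155.53061
200.08972 -114.469376
```

Run:
```python
from h import *
C=np.load("topC.npy"); p=np.load("top0_p.npy").astype(int)
H,W=C.shape[:2]; v,u=np.mgrid[:H,:W]
# refine lid direction by inner/outer: front/side edges of frame via dark gray colour
a=np.radians(-24.5); ex=np.array([np.cos(a),np.sin(a)]); ey=np.array([-ex[1],ex[0]])
T=(p.sum(-1)<160)&(v>222)&(v<252)&(u>250)&(u<290)&(C[...,2]>.09)
# rays on plane z
P=np.array([ray("top",x,y,.107) for y,x in zip(v[T],u[T])])
s=P[:,:2]@ex; y=P[:,:2]@ey
print(np.histogram(s,bins=np.arange(s.min(),s.max()+.004,.004)))
bar=s<s.min()+.0145
print("bar",bar.sum(),"s",s[bar].min(),s[bar].max(),"y",y[bar].min(),y[bar].max())
q=P[bar][:,:2]; c,sz,ang=cv2.minAreaRect((q*1000).astype(np.float32)); print(c,sz,ang)
print("neck y",y[s>s.min()+.018].mean())
w,V=np.linalg.eigh(np.cov(q.T)); print("bar dir",np.degrees(np.arctan2(V[1,1],V[0,1])))
g=q.mean(0); print("bar mean",g, "hinge",g+.22*ex)
for n in ("top","scene"):
    print(n,"grip px",proj(n,[*g,.103]),"cap px",proj(n,[.5423,-.1195,.172]))
# housing corner check through plate screws in top view (crop scale 3.3, off 165,115)
S=[ray("top",165+x/3.3,115+y/3.3,.107)[:2] for x,y in [(344,47),(602,168),(230,285),(491,407)]]
S=np.array(S);print(S.round(4));print([np.degrees(np.arctan2(*(S[j]-S[i])[::-1])).round(2) for i,j in [(0,1),(2,3),(2,0),(3,1)]], S.mean(0))
# tweezers, carrier, vial
for nm,(a0,b0,zz) in dict(vial=(360,192,.071),carrier=(342,262,.012)).items(): print(nm,ray("top",a0,b0,zz))
for t in [(232,480),(425,520)]: print("tw",ray("top",165+t[0]/3.3,115+t[1]/3.3,.004))
```

```text
(array([37, 36, 23, 14, 11, 13, 10, 15, 13, 11]), array([0.54263099, 0.54663099, 0.55063099, 0.55463099, 0.55863099,
       0.56263099, 0.56663099, 0.57063099, 0.57463099, 0.57863099,
       0.58263099]))
bar 105 s 0.5426309879600459 0.556860680543039 y -0.05038409832374981 -0.015845346621286466
(486.5132141113281, -258.135498046875) (34.42136001586914, 14.080724716186523) 64.26519775390625
neck y -0.03326683122666155
bar dir 67.02382022598889
bar mean [ 0.48546579 -0.25773562] hinge [ 0.68565726 -0.34896814]
top grip px [264.59288162 239.41164133] cap px [189.15176673 207.45440464]
scene grip px [310.78724654 228.70719841] cap px [249.8680385  244.20124041]
[[ 0.7058 -0.2635]
 [ 0.6349 -0.4215]
 [ 0.5598 -0.1974]
 [ 0.4889 -0.3551]]
[np.float64(-114.19), np.float64(-114.21), np.float64(-24.35), np.float64(-24.46)] [ 0.59736526 -0.30940878]
vial [ 0.58646225 -0.45489388  0.071     ]
carrier [ 0.43749184 -0.42831271  0.012     ]
tw [ 0.43772303 -0.19416253  0.004     ]
tw [ 0.41265027 -0.32306137  0.004     ]
```

Run:
```python
from h import *
C=np.load("topC.npy");S=np.load("sceneC.npy")
print("straw",[C[y,x].round(3) for x,y in [(216,197),(220,195),(224,194),(228,192),(231,191)]])
for z0 in (.12,.16,.2,.25,.3):
  for n,X in(("top",C),("scene",S)):
    P=X.reshape(-1,3);P=P[(P[:,2]>z0)&(P[:,2]<.7)&(P[:,0]>.2)&(P[:,0]<.9)&(P[:,1]>-.75)&(P[:,1]<.3)]
    g=np.unique(np.floor(P[:,:2]/.05).astype(int),axis=0,return_counts=True)
    print(z0,n,[(round(a*.05,2),round(b*.05,2)) for (a,b),c in zip(*g) if c>8])
for u,v in [(218,188),(222,194),(225,197),(227,192),(233,189)]: print(u,v,C[v,u].round(3))
```

```text
straw [array([ 0.564, -0.166,  0.156]), array([ 0.568, -0.173,  0.152]), array([ 0.57 , -0.18 ,  0.149]), array([ 0.574, -0.187,  0.148]), array([ 0.576, -0.193,  0.148])]
0.12 top [(np.float64(0.2), np.float64(-0.7)), (np.float64(0.2), np.float64(-0.65)), (np.float64(0.2), np.float64(-0.6)), (np.float64(0.2), np.float64(-0.55)), (np.float64(0.2), np.float64(-0.5)), (np.float64(0.2), np.float64(-0.05)), (np.float64(0.2), np.float64(0.0)), (np.float64(0.2), np.float64(0.05)), (np.float64(0.25), np.float64(-0.7)), (np.float64(0.25), np.float64(-0.65)), (np.float64(0.25), np.float64(-0.6)), (np.float64(0.5), np.float64(-0.15)), (np.float64(0.5), np.float64(-0.1)), (np.float64(0.5), np.float64(0.0)), (np.float64(0.55), np.float64(-0.2)), (np.float64(0.55), np.float64(-0.15)), (np.float64(0.55), np.float64(-0.1)), (np.float64(0.55), np.float64(0.0)), (np.float64(0.55), np.float64(0.05)), (np.float64(0.6), np.float64(0.0)), (np.float64(0.6), np.float64(0.05)), (np.float64(0.6), np.float64(0.1)), (np.float64(0.65), np.float64(-0.05)), (np.float64(0.65), np.float64(0.0)), (np.float64(0.65), 
[... 13102 characters left out ...]
5), np.float64(0.0)), (np.float64(0.55), np.float64(0.05)), (np.float64(0.55), np.float64(0.1)), (np.float64(0.6), np.float64(0.0)), (np.float64(0.6), np.float64(0.05)), (np.float64(0.6), np.float64(0.1)), (np.float64(0.65), np.float64(0.05)), (np.float64(0.65), np.float64(0.1)), (np.float64(0.7), np.float64(0.1)), (np.float64(0.75), np.float64(-0.4)), (np.float64(0.8), np.float64(-0.4)), (np.float64(0.8), np.float64(-0.35)), (np.float64(0.85), np.float64(-0.35)), (np.float64(0.85), np.float64(-0.3)), (np.float64(0.85), np.float64(-0.25))]
218 188 [ 0.597 -0.152 -0.002]
222 194 [ 0.57  -0.177  0.152]
225 197 [ 0.578 -0.168 -0.002]
227 192 [ 0.574 -0.186  0.15 ]
233 189 [ 0.596 -0.186 -0.   ]
```

Run:
```python
from h import *
p=np.load("scene0_p.npy");cv2.imwrite("pics/s_st.png",cv2.resize(cv2.convertScaleAbs(p[200:260,225:285,::-1],alpha=1.5),None,fx=10,fy=10,interpolation=cv2.INTER_NEAREST))
p=np.load("top0_p.npy");cv2.imwrite("pics/t_st.png",cv2.resize(cv2.convertScaleAbs(p[170:220,195:255,::-1],alpha=1.5),None,fx=10,fy=10,interpolation=cv2.INTER_NEAREST))
```

```text
(no output)
```

View pics/s_st.png

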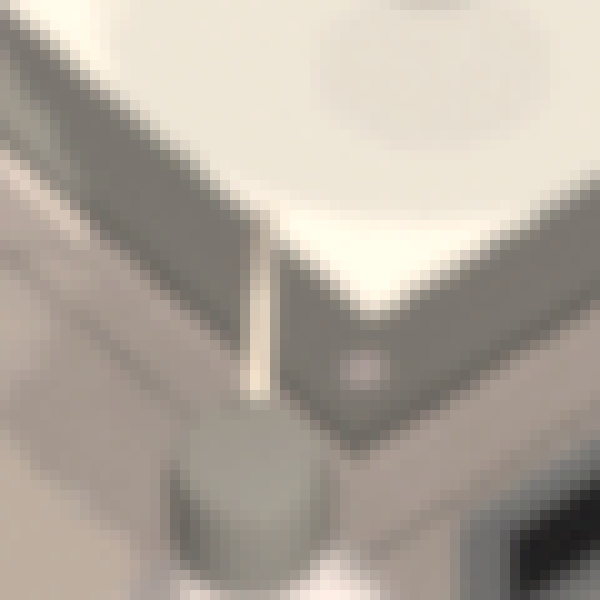

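View pics/t_st.png

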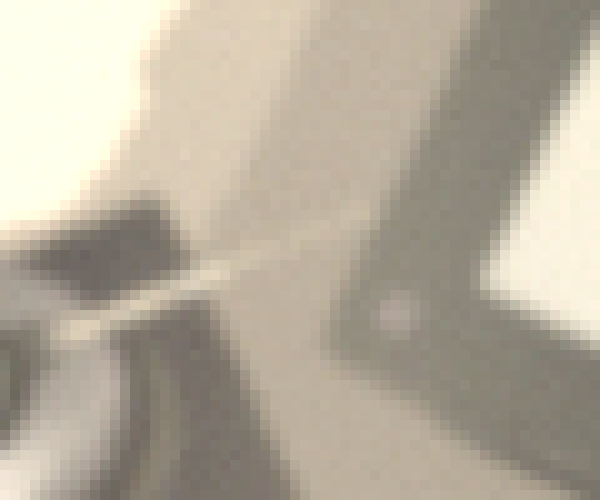

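Run:
```python
from h import *
P1,P2=[K@np.c_[R,t] for K,R,t in (cam("top"),cam("scene"))]
for a in [(230,191.3),(231,191),(232,190.7)]:
  for b in [(251.2,221.5),(251.2,223)]:
    X=cv2.triangulatePoints(P1,P2,np.array(a,float),np.array(b,float));X=(X[:3]/X[3])[:,0]; print(a,b,X.round(4),"rep",proj("top",X).round(1),proj("scene",X).round(1))
ang=np.radians(-24.4);ex=np.array([np.cos(ang),np.sin(ang)]);ey=np.array([-ex[1],ex[0]])
# lid left edge in top: crop t_st (470,40),(340,330) ; scene s_st edge
for u,v in [(195+45.5,170+5),(195+35,170+30)]: print(ray("top",u,v,.107)[:2]@ey)
for u,v in [(225+2,200+14.5),(225+28,200+38)]: print(ray("scene",u,v,.107)[:2]@ey)
for z in (.146,.15,.156): print(z,ray("top",231,191,z)[:2]@ey, ray("scene",251.2,222,z)[:2]@ey)
```

```text
(230, 191.3) (251.2, 221.5) [ 0.5764 -0.1906  0.1457] rep [229.9 190.9] [251.6 221.5]
(230, 191.3) (251.2, 223) [ 0.5767 -0.1904  0.142 ] rep [229.9 191. ] [251.5 223. ]
(231, 191) (251.2, 221.5) [ 0.5773 -0.1923  0.1438] rep [230.8 190.6] [251.6 221.6]
(231, 191) (251.2, 223) [ 0.5775 -0.1921  0.14  ] rep [230.9 190.7] [251.6 223. ]
(232, 190.7) (251.2, 221.5) [ 0.5782 -0.194   0.1418] rep [231.8 190.3] [251.7 221.6]
(232, 190.7) (251.2, 223) [ 0.5784 -0.1938  0.1381] rep [231.9 190.3] [251.6 223. ]
0.06370336831739166
0.06097908148437711
0.06553530443659641
0.06660377279415208
0.146 0.06249808862501361 0.06598420158665838
0.15 0.0620451639807569 0.0683614532858341
0.156 0.06136577701437183 0.07192733083459758
```

```bash
python3 -m inch '255 2 3 3 8; 255 5 7 3 16; 255 8 11 3 24; 255 11 15 3 32; 255 14 19 3 40; 255 17 23 3 48; 255 20 27 3 56; 255 23 31 3 64' 20
```

```text
t: 0.9
ee_pos: [0.4441, -0.2749, 0.2513]
ee_rot: [[0.099, 0.995, -0.002], [0.995, -0.099, 0.001], [0.0, -0.002, -1.0]]
ft_force: [0.6, -0.7, 0.4]
finger_gap: 0.0308
```

```bash
python3 -m inch '255 3 4.5 0 8; 255 6 9 0 16; 255 8 13 0 24; 255 9.8 15.5 -2 26; 255 9.8 15.5 -5 26; 255 9.8 15.5 -6 26; 255 9.8 15.5 -6 26'
python3 - <<'E'
from rig import manip, vision
import cv2,numpy as np
s=manip.state();print(s["t"],s["ee_pos"],s["ft_force"])
for n,(a,b,c,d) in {"scene":(200,320,170,290),"top":(130,290,130,270)}.items():
    p,_=vision.capture(n); cv2.imwrite(f"pics/{n}1.png",cv2.resize(cv2.convertScaleAbs(p[c:d,a:b,::-1],alpha=1.5),None,fx=4,fy=4))
E
```

```text
t: 1.6
ee_pos: [0.5404, -0.1194, 0.1889]
ee_rot: [[-0.347, 0.938, -0.007], [0.938, 0.347, 0.001], [0.004, -0.006, -1.0]]
ft_force: [-0.2, 0.8, 0.1]
finger_gap: 0.0004
1.6 [ 0.54039796 -0.11943248  0.18889183] [-0.15931955  0.83307547  0.09665918]
```

View pics/scene1.png

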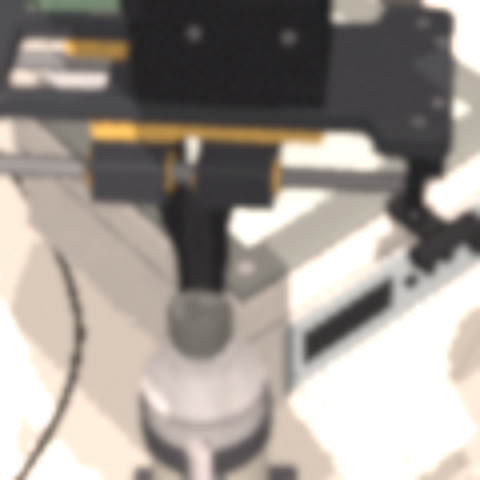

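View pics/top1.png

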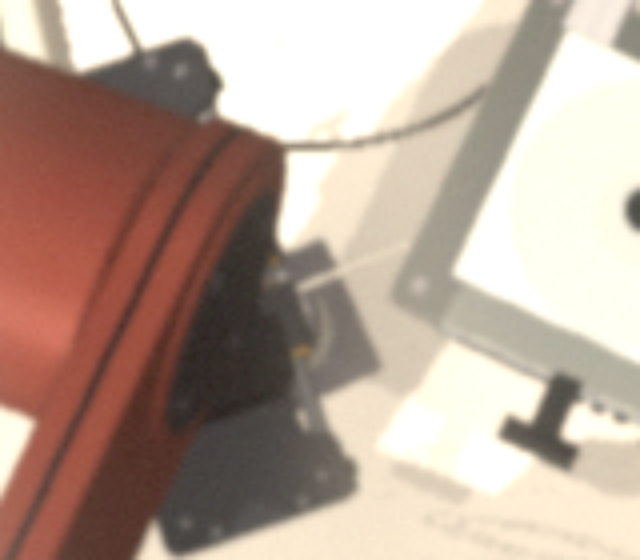

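The fingertips sit right over the grey cap in the scene crop, at (200,300), so I'll press now.

```bash
python3 -m inch '255 0.2 0 -1.2 0; 255 0.2 0 -1.6 0; 255 0.2 0 -1.9 0; 255 0.2 0 -2.1 0; 255 0.2 0 -2.1 0'
```

```text
t: 2.2
ee_pos: [0.5441, -0.121, 0.1712]
ee_rot: [[-0.346, 0.938, -0.002], [0.938, 0.346, -0.001], [-0.0, -0.002, -1.0]]
ft_force: [-2.0, -0.6, 2.0]
finger_gap: 0.0001
```

```bash
python3 -m inch '255 -0.1 0.1 -0.3 0; 255 -0.1 0.1 -0.5 0; 255 -0.1 0.1 -0.6 0; 255 -0.1 0.1 -0.6 0; 255 -0.1 0.1 -0.6 0'
```

```text
t: 2.7
ee_pos: [0.5439, -0.1205, 0.1662]
ee_rot: [[-0.346, 0.938, 0.0], [0.938, 0.346, -0.002], [-0.002, -0.0, -1.0]]
ft_force: [1.3, -2.4, 5.6]
finger_gap: 0.0007
```

```bash
python3 -m inch '255 0 0 -0.2 0; 255 0 0 -0.3 0; 255 0 0 -0.3 0; 255 0 0 -0.3 0'
```

```text
t: 3.1
ee_pos: [0.5441, -0.1207, 0.166]
ee_rot: [[-0.346, 0.938, 0.001], [0.938, 0.346, -0.003], [-0.003, 0.0, -1.0]]
ft_force: [-6.9, 0.3, 18.2]
finger_gap: 0.0006
```

Pressing harder raised the force to 18 N while z stayed at 0.166, so the cap is bottomed. I'll release it straight up.

```bash
python3 -m inch '255 0 0 0.6 0; 255 0 0 1.2 0; 255 0 0 3 0; 255 0 0 6 0; 255 0 0 6 0'
```

```text
t: 3.6
ee_pos: [0.5461, -0.121, 0.2298]
ee_rot: [[-0.346, 0.938, 0.007], [0.938, 0.346, -0.004], [-0.006, 0.005, -1.0]]
ft_force: [-0.0, 0.1, 0.7]
finger_gap: 0.0003
```

Run:
```python
from rig import manip
s=manip.state();print(s["ee_pos"],s["ee_rot"],s["ft_force"])
import numpy as np
y=s["ee_rot"][:,1];print(np.degrees(np.arctan2(y[1],y[0])))
ang=np.radians(-24.4);ex=np.array([np.cos(ang),np.sin(ang)])
print("to grip cm, deg",(np.array([.4865,-.258])-s["ee_pos"][:2])*100,65.6-np.degrees(np.arctan2(y[1],y[0])))
```

```text
[ 0.54605583 -0.12100194  0.2297559 ] [[-0.34600449  0.93820796  0.0068352 ]
 [ 0.93821057  0.34603731 -0.00437208]
 [-0.00646716  0.0049001  -0.99996708]] [-0.04659685  0.11392323  0.71202533]
20.245383479327707
to grip cm, deg [ -5.95558269 -13.69980566] 45.35461652067229
```

```bash
python3 -m inch '255 -1 -3 0 8; 200 -2 -6 0 16; 70 -4 -9 0 24; 70 -6 -13.7 0 32; 70 -6 -13.7 0 40; 70 -6 -13.7 0 45.4; 70 -6 -13.7 -4 45.4; 70 -6 -13.7 -7 45.4'
python3 - <<'E'
from rig import manip, vision
import cv2,numpy as np
s=manip.state();print(s["t"],s["ee_pos"],s["ft_force"])
for n,(a,b,c,d) in {"scene":(230,390,160,280),"top":(170,330,150,290)}.items():
    p,_=vision.capture(n); cv2.imwrite(f"pics/{n}2.png",cv2.resize(cv2.convertScaleAbs(p[c:d,a:b,::-1],alpha=1.5),None,fx=4,fy=4))
E
```

```text
t: 4.4
ee_pos: [0.4855, -0.2577, 0.1577]
ee_rot: [[-0.911, 0.413, 0.008], [0.413, 0.911, 0.003], [-0.006, 0.005, -1.0]]
ft_force: [0.4, -0.3, -0.8]
finger_gap: 0.0486
4.4 [ 0.48553632 -0.25770103  0.15766909] [ 0.35510004 -0.34861504 -0.79598077]
```

View pics/scene2.png

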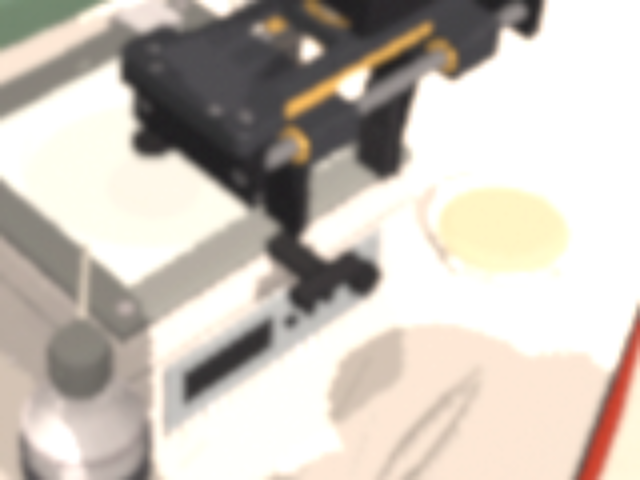

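View pics/top2.png

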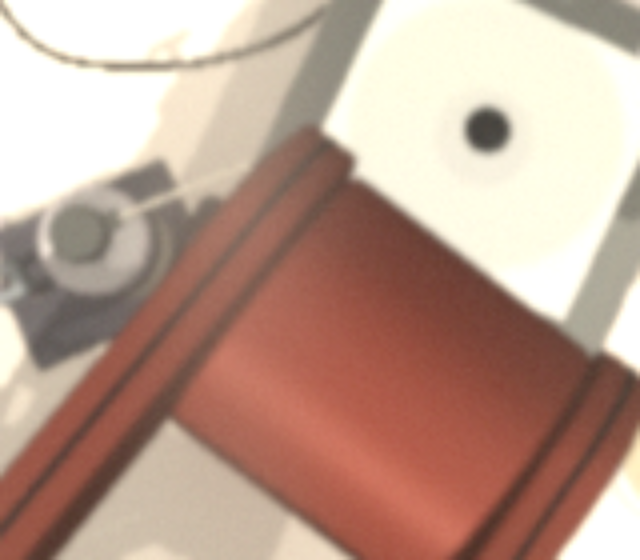

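```bash
python3 -m inch '60 0.1 0 0 0; 60 0.1 0 -2 0; 60 0.1 0 -4 0; 60 0.1 0 -5.5 0; 60 0.1 0 -6.7 0; 60 0.1 0 -7 0; 60 0.1 0 -7 0'
python3 - <<'E'
from rig import manip, vision
import cv2,numpy as np
s=manip.state();print(s["t"],s["ee_pos"],s["ft_force"])
for n,(a,b,c,d) in {"scene":(230,390,160,280)}.items():
    p,_=vision.capture(n); cv2.imwrite(f"pics/{n}3.png",cv2.resize(cv2.convertScaleAbs(p[c:d,a:b,::-1],alpha=2),None,fx=4,fy=4))
E
```

```text
t: 5.2
ee_pos: [0.4836, -0.2553, 0.0836]
ee_rot: [[-0.911, 0.412, -0.001], [0.412, 0.911, 0.009], [0.005, 0.008, -1.0]]
ft_force: [-0.2, -0.3, -0.6]
finger_gap: 0.0667
5.2 [ 0.48355587 -0.25526976  0.08361437] [-0.22857226 -0.31794157 -0.64064346]
```

View pics/scene3.png

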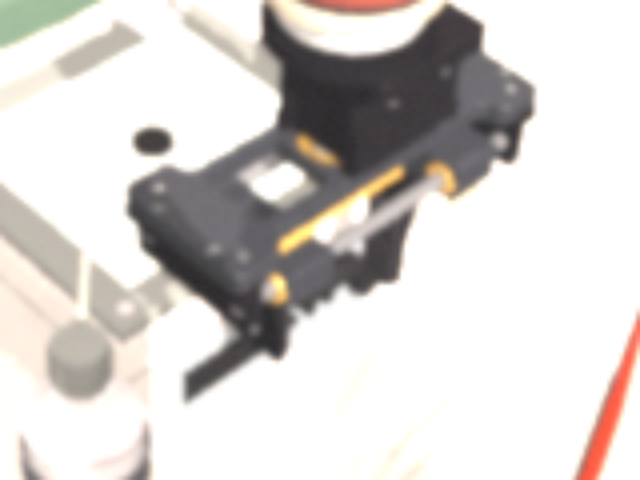

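```bash
python3 -m inch '60 0.3 -0.25 0.2 0; 90 0.3 -0.25 0.2 0; 120 0.3 -0.25 0.2 0; 150 0.3 -0.25 0.2 0; 180 0.3 -0.25 0.2 0; 200 0.3 -0.25 0.2 0;200 0.3 -0.25 0.2 0' 20
```

```text
t: 5.95
ee_pos: [0.4871, -0.2575, 0.0862]
ee_rot: [[-0.911, 0.413, 0.0], [0.413, 0.911, 0.009], [0.004, 0.008, -1.0]]
ft_force: [1.6, 2.9, 1.2]
finger_gap: 0.0396
```

Gap 39.6 mm matches the 40 mm bar. Next I'll lift along the hinge arc, slowly, watching force for any snag on the straw.

```bash
python3 -m inch '200 0 0 0.96 0; 200 0.1 0 1.92 0; 200 0.2 -0.1 2.87 0; 200 0.3 -0.14 3.82 0; 200 0.3 -0.14 3.82 0' 25
python3 - <<'E'
from rig import manip, vision
import cv2,numpy as np
for n,(a,b,c,d) in {"scene":(190,390,130,280)}.items():
    p,_=vision.capture(n); cv2.imwrite(f"pics/{n}4.png",cv2.resize(cv2.convertScaleAbs(p[c:d,a:b,::-1],alpha=1.5),None,fx=4,fy=4))
E
```

```text
t: 6.45
ee_pos: [0.4903, -0.2589, 0.1259]
ee_rot: [[-0.911, 0.412, 0.0], [0.412, 0.911, 0.009], [0.003, 0.008, -1.0]]
ft_force: [-0.0, 2.0, -2.7]
finger_gap: 0.0395
```

View pics/scene4.png

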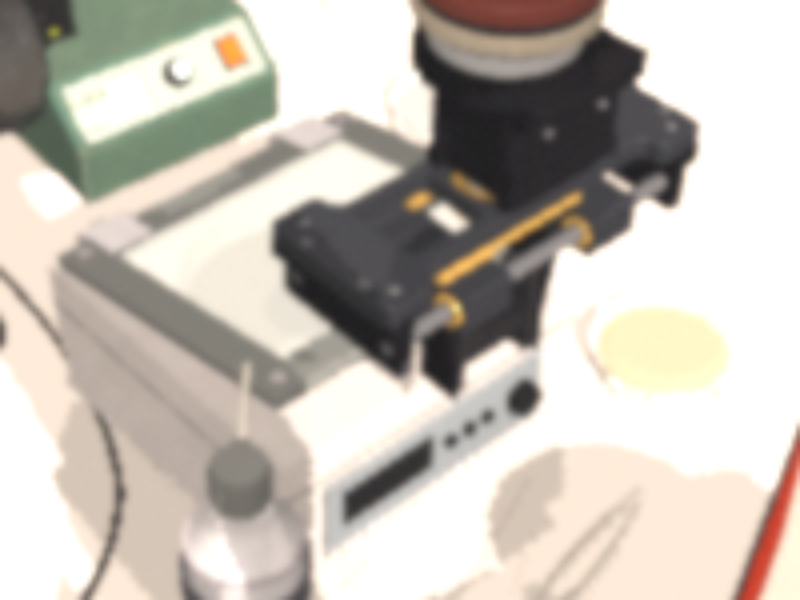

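The lid has opened by about 10 degrees: the housing's front top shows beneath it at crop (380,420). The straw is free and the tool carries 2.7 N of lid weight, so I'll continue.

```bash
python3 -m inch '200 0.15 -0.07 0.8 0; 200 0.35 -0.16 1.72 0; 200 0.6 -0.27 2.65 0; 200 0.88 -0.4 3.55 0; 200 1.2 -0.54 4.45 0; 200 1.55 -0.7 5.33 0; 200 1.55 -0.7 5.33 0'
```

```text
t: 7.2
ee_pos: [0.5061, -0.266, 0.18]
ee_rot: [[-0.911, 0.412, 0.001], [0.412, 0.911, 0.009], [0.003, 0.008, -1.0]]
ft_force: [-2.8, 2.4, -1.0]
finger_gap: 0.0396
```

```bash
python3 -m inch '200 0.36 -0.17 0.8 0; 200 0.78 -0.36 1.63 0; 200 1.23 -0.56 2.45 0; 200 1.72 -0.78 3.25 0; 200 2.24 -1.02 4.02 0; 200 2.79 -1.26 4.77 0; 200 3.36 -1.52 5.5 0; 200 3.36 -1.52 5.5 0'
python3 - <<'E'
from rig import manip, vision
import cv2,numpy as np
for n,(a,b,c,d) in {"scene":(190,390,110,260)}.items():
    p,_=vision.capture(n); cv2.imwrite(f"pics/{n}5.png",cv2.resize(cv2.convertScaleAbs(p[c:d,a:b,::-1],alpha=1.5),None,fx=4,fy=4))
E
```

```text
t: 8.0
ee_pos: [0.541, -0.2818, 0.2365]
ee_rot: [[-0.911, 0.412, 0.003], [0.412, 0.911, 0.008], [0.0, 0.008, -1.0]]
ft_force: [-0.7, 1.1, -2.0]
finger_gap: 0.0397
```

View pics/scene5.png

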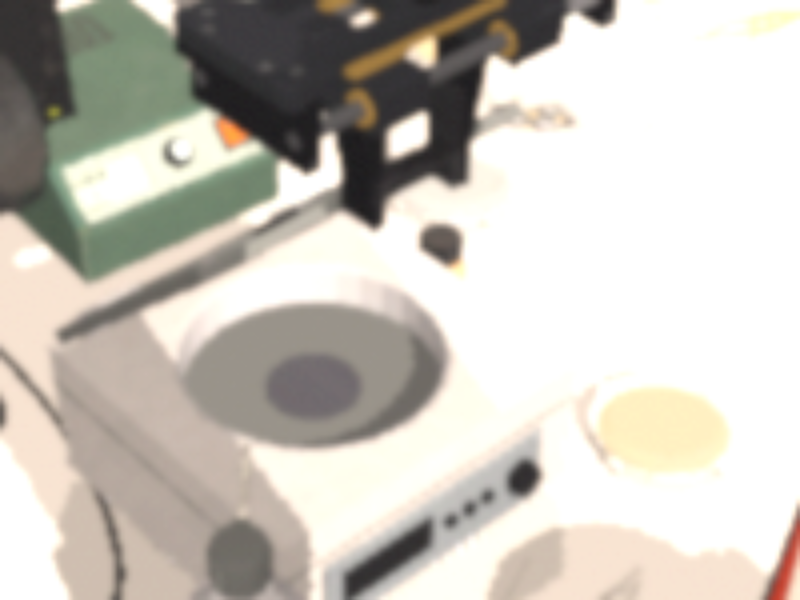

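The lid edge is seen rising from crop (60,335), and the bowl and wafer are uncovered. The TCP arc gives 43 degrees on both axes, so on to 60.

```bash
python3 -m inch '200 0.47 -0.21 0.55 0; 200 1.11 -0.5 1.2 0; 200 1.77 -0.8 1.83 0; 200 2.45 -1.11 2.43 0; 200 3.15 -1.43 3 0; 200 3.88 -1.76 3.53 0; 200 4.63 -2.1 4.03 0; 200 4.63 -2.1 4.03 0'
python3 - <<'E'
from rig import manip, vision
import cv2,numpy as np
for n,(a,b,c,d) in {"scene":(190,390,110,260),"top":(170,370,110,260)}.items():
    p,dd=vision.capture(n); np.save(f"{n}6_d.npy",dd); np.save(f"{n}6_p.npy",p); cv2.imwrite(f"pics/{n}6.png",cv2.resize(cv2.convertScaleAbs(p[c:d,a:b,::-1],alpha=1.5),None,fx=4,fy=4))
s=manip.state();print(s["t"],s["ee_pos"],s["ft_force"],s["joint_vel"].round(2))
dp=s["ee_pos"]-np.array([.4871,-.2575,.0862]); d=dp[0]*.911-dp[1]*.413
print(np.degrees(np.arcsin(dp[2]/.22)),np.degrees(np.arccos(1-d/.22)),np.degrees(np.arctan2(dp[2],.22-d)))
E
```

```text
t: 8.85
ee_pos: [0.588, -0.3031, 0.2772]
ee_rot: [[-0.911, 0.412, 0.004], [0.412, 0.911, 0.007], [-0.0, 0.008, -1.0]]
ft_force: [-1.4, 2.6, 1.4]
finger_gap: 0.0396
8.95 [ 0.58688456 -0.30255329  0.27644156] [-1.70949804  1.63346186  2.0391261 ] [-0.04 -0.59  0.95 -0.03 -0.08 -0.08]
59.85238732708628 59.852758138430396 59.85266460832667
```

View pics/scene6.png

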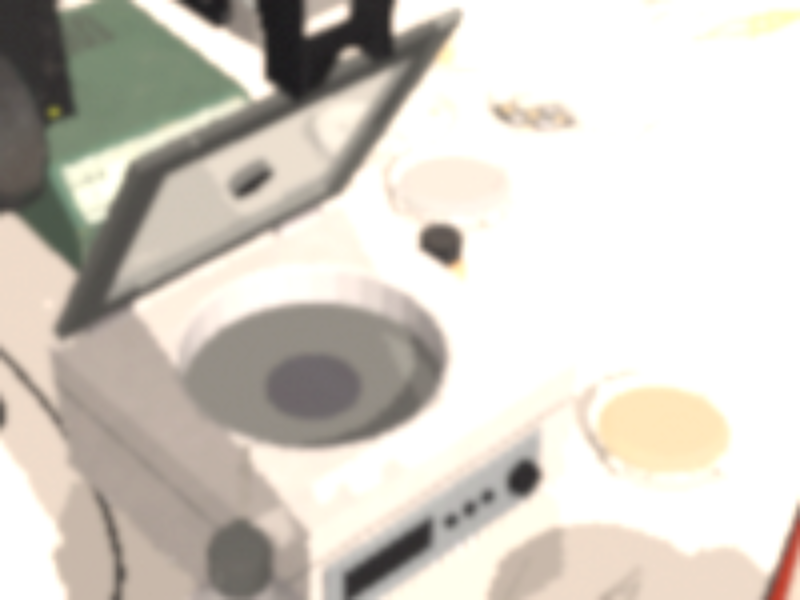

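View pics/top6.png

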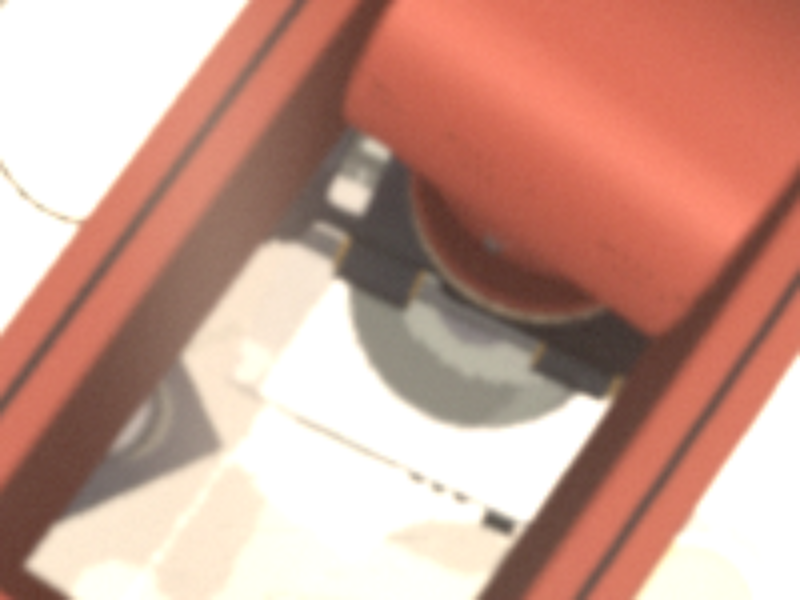

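Scene view: the lid stands open with its lower left corner at crop (60,330) and the fingers on the grip. I'll let it settle, then check the angle from depth and check the bystanders.

```bash
python3 -m inch '200 0 0 0 0; 200 0 0 0 0; 200 0 0 0 0; 200 0 0 0 0; 200 0 0 0 0'
python3 - <<'E'
from rig import manip, vision
from h import *
p,d=vision.capture("scene"); s=manip.state(); C=cloud("scene",d)
dp=s["ee_pos"]-np.array([.4871,-.2575,.0862]); dd=dp[0]*.911-dp[1]*.413
print("arc deg",np.degrees(np.arctan2(dp[2],.22-dd)),"radius",np.hypot(dp[2],.22-dd),s["t"],s["ft_force"].round(2),s["joint_vel"].round(2),s["finger_gap"])
# lid frame left stile & front edge dark pixels in full image
a=np.radians(-24.4);ex=np.array([np.cos(a),np.sin(a)]);ey=np.array([-ex[1],ex[0]])
X=C[...,:2]@ex-.770; Y=C[...,:2]@ey+.033; Z=C[...,2]-.103
m=(abs(Y)<.098)&(abs(Y)>.075)&(Z>.02)&(Z<.16)&(X<.02)&(X>-.16)&(p.astype(int).sum(-1)<330)
x,z=X[m],Z[m]; print(m.sum()); f=np.polyfit(z,x,1); k=abs(np.polyval(f,z)-x)<.008; f=np.polyfit(z[k],x[k],1); print("lid deg from depth",np.degrees(np.arctan2(1,-f[0])),k.sum(),(np.polyval(f,z[k])-x[k]).std())
p0=np.load("scene0_p.npy")
df=cv2.absdiff(p0,p).sum(-1); 
for nm,(u,v) in dict(carrier=proj("scene",[.4375,-.4283,.012]),vial=proj("scene",[.5865,-.4549,.071]),tw=proj("scene",[.425,-.26,.004])).items():
    u,v=int(u),int(v)
    A=cv2.cvtColor(p0[v-18:v+18,u-18:u+18],cv2.COLOR_RGB2GRAY).astype(np.float32);B=cv2.cvtColor(p[v-18:v+18,u-18:u+18],cv2.COLOR_RGB2GRAY).astype(np.float32)
    print(nm,(u,v),"phase shift px",cv2.phaseCorrelate(A,B))
cv2.imwrite("pics/scene7.png",cv2.resize(cv2.convertScaleAbs(np.hstack([p0,p])[110:320,:,::-1],alpha=1.3),(800,150*1)))
cv2.imwrite("pics/scene8.png",cv2.resize(p[110:320,180:400,::-1],None,fx=2.7,fy=2.7))
E
```

```text
t: 9.45
ee_pos: [0.5868, -0.3025, 0.2764]
ee_rot: [[-0.911, 0.412, 0.002], [0.412, 0.911, 0.008], [0.002, 0.008, -1.0]]
ft_force: [-0.4, 1.2, 0.9]
finger_gap: 0.0398
arc deg 59.834843937493986 radius 0.22002906654374263 9.5 [-0.12  2.87  0.58] [ 0.06 -0.01 -0.05 -0.02 -0.01  0.01] 0.03949390145351812
616
lid deg from depth 59.543723398341626 616 0.0019370068503253319
carrier (355, 213) phase shift px ((-0.02031034264435405, 0.1326812766196035), 0.9993440251291534)
vial (300, 170) phase shift px ((-0.2921093530083567, 0.26176682693972353), 0.6604263686839446)
tw (336, 270) phase shift px ((-0.10446735867951773, -0.1658539937510639), 0.898175792929567)
```

View pics/scene8.png

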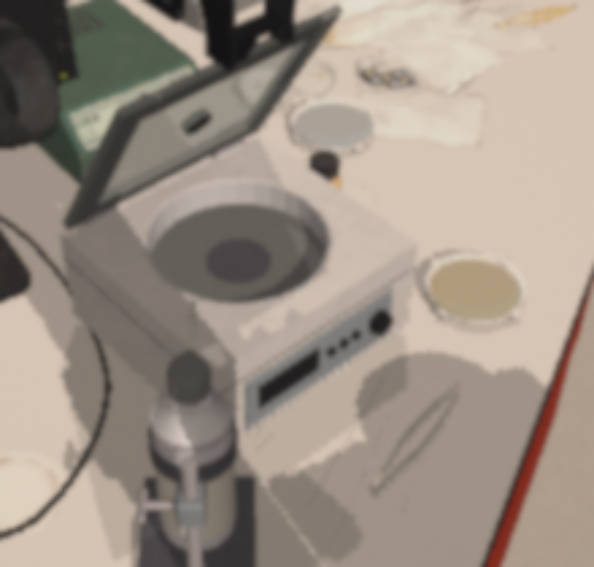

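The lid is at 59.5–59.8 degrees by both checks. It is still, held in a 39.5 mm grip on the 40 mm bar, and the bystanders are unmoved, so I'll hand in.

```bash
python3 -c "
from rig import manip
print(manip.finish_job()); s=manip.state(); print(s['t'],s['ee_pos'],s['finger_gap'])"
```

```text
the job is handed in; nothing more can be done
None
the job is handed in; nothing more can be done
```

I pressed the duster cap right down with the lid shut, let it spring back, then pinched the T grip by its ends and raised the lid to 60 degrees. I handed the job in at about 9.5 s while still holding the lid there.

**Cap:** It bottomed out at a fingertip height of 166 mm, where the force reached 18 N. I then released it straight up, and the force fell back to zero. That it came back up is inferred from this and the later pictures; I took no separate height measurement.

**Lid:** The gripper's path along the hinge arc gave 59.8 degrees, and the camera's depth reading gave 59.5 degrees. The arm was at rest, and the fingers were 39.5 mm apart on the 40 mm bar with a 25 N grip.

**Bystanders:** The carrier, tweezers and vial shifted by less than 0.5 pixel in the scene view. The vial's match was weaker (0.66), probably because the lighting and background near it changed.

**Straw:** My measurements put the tip of the duster's straw within a few millimetres of the lid's edge, and I couldn't settle whether they would touch. I saw no snag in the pictures or force readings as the lid passed it.

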